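Couscous vegetables into the catch tray

TASK

Pull the steel catch tray out from under the chopping board as far as it goes. Then slide the three pieces of vegetable (pumpkin, turnip, aubergine) along the board and over its front edge so they drop into the tray, without lifting them, and leave the tray fully out. The orange canister stays standing where it is on the board, and the mortar, tea glass and bowl on the counter beside it are not knocked about.

Things in the scene. Friction and masses are not known exactly. Their poses are not given: they have to be found in the camera images.
- station: Chopping station fixed on the counter: a pale wooden board 360 (x) x 280 (y) x 18 mm on a 72 mm high wooden frame; flat top 90 mm above the counter, no rim. Origin: centre of the underside. Its -x side is the front (front edge of the board at x = -180 mm), where the tray comes out and the handle sits; y runs along the front.
- tray (a joint): How far the steel catch tray is out, in m: 0 shut, 0.18 at its stop. It slides along the station's -x, stiffly (about 3 N), and stays where it is left. Tray: 340 mm long, 250 mm wide, walls 4 mm thick and 50 mm high, floor top 11 mm above the counter; wooden front panel 8 mm thick, 254 mm wide, its top 68 mm above the counter.
- tray_handle (a point): Middle of the tray's handle bar, 55 mm above the counter (35 mm below the board's top): a dark steel round bar 12 mm thick and 130 mm long, parallel to the front, its centreline 50 mm in front of the panel on a leg at each end; the free gap between bar and panel is 44 mm. Moves with the tray; axes as the station's.
- tray_floor (a point): Point on the tray's inner floor, 86 mm behind the inner face of its front panel, midway between its side walls: the middle of the 172 mm x 242 mm opening that is uncovered when the tray is fully out. Moves with the tray; axes as the station's.
- pumpkin_mid (a point): Middle of the pumpkin chunk: an orange block with a dark green rind on one end, 80 (x) x 54 (y) x 42 (z) mm, about 0.13 kg, lying flat on the board.
- turnip_mid (a point): Point on the axis, 18 mm above the flat face, of half a turnip: a white dome with violet crown, 74 mm across, 37 mm high, flat face down on the board, about 0.09 kg.
- aubergine_mid (a point): Middle of the thick round of aubergine: a dark purple disc with pale cut top, 70 mm across, 40 mm high, standing on a cut face on the board, about 0.1 kg.
- canister: Squat orange plastic canister with white twist cap, 64 mm across, 62 mm high, 0.2 kg, loose, standing near the back edge of the board. Origin: centre of its underside. To be left alone.
- mortar: Brass mortar, 100 mm across, 85 mm high. Origin: centre of the underside. Bystander.
- tea_glass: Amber tea glass, 58 mm across, 85 mm high. Origin: centre of the underside. Bystander.
- bowl: Blue bowl, 140 mm across, 60 mm high. Origin: centre of the underside. Bystander.
- pumpkin: The pumpkin piece itself. Origin: centre of its underside as it lies at the start.
- turnip: The turnip piece itself. Origin: centre of its underside as it lies at the start.
- aubergine: The aubergine piece itself. Origin: centre of its underside as it lies at the start.
Not all that is in view belongs to the job. Of the things like the pumpkin, leave any that is turquoise or yellow; of the rest the larger one is meant.

How it is judged:
On the way, in this order (a step that is already met when the one before it is completed fails the run):
1. the tray is pulled out to its stop (at least 174 of 180 mm) (value of joint tray above 0.174 m), for 0.2 s.
2. all three pieces have dropped into the tray (x of pumpkin_mid in the frame of tray_floor between -0.086 and 0.12 m and y of pumpkin_mid in the frame of tray_floor between -0.122 and 0.122 m and z of pumpkin_mid in the frame of tray_floor between 0 and 0.068 m and x of turnip_mid in the frame of tray_floor between -0.086 and 0.12 m and y of turnip_mid in the frame of tray_floor between -0.122 and 0.122 m and z of turnip_mid in the frame of tray_floor between 0 and 0.068 m and x of aubergine_mid in the frame of tray_floor between -0.086 and 0.12 m and y of aubergine_mid in the frame of tray_floor between -0.122 and 0.122 m and z of aubergine_mid in the frame of tray_floor between 0 and 0.068 m), for 0.2 s.
At the end, for the whole second after the job is handed in: The tray is still out at its stop (at least 170 of 180 mm), the middles of all three pieces lie between the tray's walls and at least 11 mm below the board's top, at rest; the canister stands upright on the board, and it and the mortar, tea glass and bowl are within 40 mm of where they were (all of step 2 and value of joint tray above 0.17 m and linear speed of each of pumpkin, turnip, aubergine below 0.03 m/s and z of canister in the frame of station above 0.08 m and angle between canister's own z axis and vertical below 0.2 rad); the robot touches nothing.
It fails at once if the canister is shifted more than 40 mm or tipped ((distance of canister from where it was at the start of the episode above 0.04 m or angle between canister's own z axis and vertical above 0.35 rad)).
It fails at once if the mortar, tea glass or bowl is shifted more than 40 mm or tipped ((distance of mortar from where it was at the start of the episode above 0.04 m or angle between mortar's own z axis and vertical above 0.35 rad) or (distance of tea_glass from where it was at the start of the episode above 0.04 m or angle between tea_glass's own z axis and vertical above 0.35 rad) or (distance of bowl from where it was at the start of the episode above 0.04 m or angle between bowl's own z axis and vertical above 0.35 rad)).
It fails at once if a piece is lifted off the board (its middle more than 75 mm above the board's top) (z of any of pumpkin_mid, turnip_mid, aubergine_mid in the frame of station above 0.165 m).
It fails at once if a piece falls onto the counter ((z of pumpkin_mid in the frame of station below 0.06 m and (y of pumpkin_mid in the frame of tray_floor above 0.14 m or y of pumpkin_mid in the frame of tray_floor below -0.14 m or x of pumpkin_mid in the frame of tray_floor below -0.1 m)) or (z of turnip_mid in the frame of station below 0.06 m and (y of turnip_mid in the frame of tray_floor above 0.14 m or y of turnip_mid in the frame of tray_floor below -0.14 m or x of turnip_mid in the frame of tray_floor below -0.1 m)) or (z of aubergine_mid in the frame of station below 0.06 m and (y of aubergine_mid in the frame of tray_floor above 0.14 m or y of aubergine_mid in the frame of tray_floor below -0.14 m or x of aubergine_mid in the frame of tray_floor below -0.1 m))).
It also fails if it takes over 64 s, if anything falls off the work surface, if the arm or the gripper's body presses on something with over 40 N, if the wrist force passes 120 N, or if a joint passes its speed limit or range.

ROBOT

A 7-joint arm with a two-finger parallel gripper is mounted at the origin on the work surface. World frame = base frame: x ahead of the robot, y to its left, z up, the work surface at z = 0. Lengths are in m, angles in rad, forces in N, time in s.
With the tool pointing down it reaches from about 0.4 to 0.925 m from the base axis. Payload 4.1 kg.
Tool frame: the origin (TCP) lies between the finger pads; the fingertips stand 11 mm ahead of it and the grasp point (between the pads) lies 8 mm behind it; z points along the fingers, y is the line along which they close (so a half turn about z gives the same grasp; the last joint's range is limited). The gripper opens to 85 mm and grips with 20 to 120 N. Pads are 22 mm wide; open, the fingers measure 114 mm over their backs; the gripper's body (76 mm by 85 mm) begins 54 mm behind the grasp point. The pads swing forward as they close: fully open they stand 13 mm farther back than shut.
Start: joints at [1.165, 0.398, 0.045, 1.537, -0.019, 1.207, -0.051], TCP at [0.196, -0.62, 0.242] pointing down, gripper open.
Joint ranges: [-2.82, 2.82], [-0.49, 2.23], [-1.37, 1.46], [0, 2.46], [-1.36, 4.5], [0.23, 2], [-2.94, 2.94]. Speed limits (rad/s): [2.57, 2.57, 3.14, 3.14, 3.14, 3.14, 3.14].

INTERFACE

Orientations are given as a 3x3 rotation matrix whose columns are the frame's x, y, z axes.
In Python, from plant import read_state, get_image, sign_off, spot_in, mark_of gives the robot as it stands.
- The arm moves only by the tool carry_out, never from a script. Its argument "plan" is a list of rows, each an object with "gripper": the closure, from -1 (fully open) to 1 (shut); "linear": the shift along the tool's x, y, z in m, a list of three; "twist": the turn about the tool's z in degrees. A call has exactly 5 rows; each row is the pose to reach, as a shift and turn from the pose commanded when the call began, along the tool's axes at that moment; what a row does not reach only later rows make up. A row lasts 1/8 s, in which the tool goes at most 62.5 mm and 10.7 degrees, less where a joint would pass 70% of its speed; a pose out of reach is approached as far as the arm can. A call with a gripper value outside its range is refused whole. The fingers move at their own pace and stop on an object; "force" is the grip in N (left out, the last holds). Time passes only in rows, so rows that repeat a pose let the fingers close, or fill a call up. It gives the time, the measured TCP pose, the force, the opening and the grip force at its end, in the units of the state.
- read_state(): the state, without advancing time (a new reading comes with each control period).
- get_image(name): name is "scene" or "side" or "wrist"; returns a dict with "pixels" (384x512x3 uint8, red, green, blue), "z_map" (384x512 float32, m along the optical axis (not along the pixel's ray), 0 where there is no reading), "mtx" (3x3 intrinsics, pixels), "extrinsics" (4x4, takes a point from world to camera coordinates). Camera axes: x right, y down, z forward; pixel columns grow to the right and rows downward; lengths in m; the calibration is good to about 2 mm. The wrist camera is an equidistant fisheye: a pixel r from the principal point sees the ray r / f radians off the axis. A picture is of the moment at which its call begins.
- sign_off(): hands the job in; it is judged then, once.
Trained networks look in a picture, given as the dict that the camera call returned (one of the last four; its "shot" number tells which), for a name from the list of things; names that differ only in an ending like _2 or _b are one class to them, and where a whole thing is asked for, a point or a joint stands for the part that bears it (a point fixed in the world has none). Each returns a list of dicts, best first, with "score" (0 to 1); they miss things now and then, are a little off and sometimes report something else, mostly with a low value. They report only what shows in the picture. A call takes as long as a camera call. They do not tell look-alikes from the thing itself.
- spot_in(target, picture): "at" ([row, column] in pixels, amid what is visible of it).
- mark_of(target, picture): "at" ([row, column] in pixels: a listed point, or the origin of a listed thing).
The state is a dict: "t": time; "joints": joint angles; "joint_velocities": joint speeds; "joint_torque": joint torques, N m; "tool_pos": TCP position; "tool_rot": TCP orientation; "force": force on the tool from outside, world axes, zero at the start; "torque": the same for the moment, N m; "grip_width": opening from 0.0 (shut) to 1.0 (fully open); "grip_force": force on a finger pad.
Only numpy, scipy, OpenCV 4.12 (cv2) and the standard library are available. Lean on these libraries where they do the work, as an engineer would, in place of code of your own. Each camera call takes 0.05 s, during which the arm holds its last target. There are 200 camera calls.

## Working session

There is one attempt and no reset: what is moved stays moved. The work goes in short steps, Python scripts to look and compute and a tool call to move; the robot and the scene stay as the last step left them, time stands still between calls to the robot, and variables do not carry over. Pictures are saved under pics/ and viewed, at most 10 in all, crops included, and the job is handed in when it is done.

Besides the shell and the picture viewer there is one more tool, called in YAML: its name, and indented under it one key for each argument. carry_out: Moves the arm, as the interface text tells. Its arguments: {"type":"object","properties":{"plan":{"type":"array"},"force":{"type":"number"}},"required":["plan"]}

```bash
mkdir -p pics; cat > h.py <<'E'
import numpy as np, cv2
from plant import *
def save(p,n): cv2.imwrite('pics/'+n, p['pixels'][:,:,::-1])
def world(p,rc,z=None):
    K=p['mtx'];E=np.array(p['extrinsics']);r,c=rc
    d=p['z_map'][int(round(r)),int(round(c))]
    ray=np.linalg.inv(K)@[c,r,1]
    R=E[:3,:3];t=E[:3,3]
    if z is not None:
        o=-R.T@t; v=R.T@ray; return o+v*(z-o[2])/v[2]
    return R.T@(ray*d-t)
E
python3 - <<'E'
from h import *
a=get_image('scene');b=get_image('side')
save(a,'a.png');save(b,'b.png')
s=read_state();print(s['t'],s['tool_pos'],s['tool_rot'],s['force'])
for n,p in(('scene',a),('side',b)):
  for t in 'station tray_handle tray_floor pumpkin_mid turnip_mid aubergine_mid canister mortar tea_glass bowl'.split():
    for m in mark_of(t,p)[:3]:
      print(n,t,np.round(m['at']),round(m['score'],2),np.round(world(p,m['at']),3))
E
```

```text
0.1 [ 0.19615489 -0.61912364  0.24138746] [[ 9.53279039e-01  3.02090476e-01 -6.47454685e-04]
 [ 3.02091142e-01 -9.53277672e-01  1.61943962e-03]
 [-1.27986810e-04 -1.73936817e-03 -9.99998479e-01]] [0.49647845 0.58665413 0.50674732]
scene station [216. 304.] 0.61 [0.62  0.12  0.089]
scene tray_handle [199. 232.] 0.66 [ 0.474 -0.102  0.001]
scene tray_floor [220. 126.] 0.26 [ 0.558 -0.443  0.024]
scene pumpkin_mid [174. 295.] 0.95 [0.487 0.103 0.132]
scene pumpkin_mid [153. 324.] 0.79 [0.312 0.233 0.031]
scene pumpkin_mid [154. 363.] 0.62 [0.333 0.366 0.043]
scene turnip_mid [218. 278.] 0.93 [0.648 0.035 0.126]
scene turnip_mid [219. 283.] 0.75 [0.654 0.051 0.126]
scene turnip_mid [176. 294.] 0.37 [0.489 0.099 0.127]
scene aubergine_mid [194. 280.] 0.88 [0.561 0.05  0.131]
scene canister [174. 294.] 0.6 [0.489 0.1   0.135]
scene mortar [187. 402.] 0.92 [0.512 0.455 0.073]
scene tea_glass [223. 124.] 0.7 [ 0.568 -0.449  0.024]
scene bowl [187. 132.] 0.93 [ 0.406 -0.442  0.004]
side station [215. 212.] 0.79 [0.502 0.184 0.088]
side station [166. 215.] 0.43 [0.618 0.053 0.117]
side tray_handle [173. 268.] 0.46 [ 0.506 -0.082  0.054]
side pumpkin_mid [275. 250.] 0.83 [0.3   0.235 0.031]
side pumpkin_mid [202. 240.] 0.7 [0.451 0.114 0.13 ]
side pumpkin_mid [305. 214.] 0.68 [0.31  0.37  0.035]
side turnip_mid [163. 213.] 0.83 [0.628 0.051 0.123]
side canister [201. 153.] 0.84 [0.647 0.285 0.128]
side mortar [302. 149.] 0.89 [0.427 0.493 0.083]
side tea_glass [123. 321.] 0.73 [ 0.539 -0.438  0.024]
side tea_glass [166. 213.] 0.19 [0.621 0.059 0.118]
side bowl [141. 348.] 0.97 [ 0.415 -0.442  0.008]
```

```bash
python3 - <<'E'
import cv2,numpy as np
a=cv2.imread('pics/a.png')[120:300,60:460];b=cv2.imread('pics/b.png')[80:370,90:390]
cv2.imwrite('pics/a2.png',cv2.resize(a,None,fx=2,fy=2,interpolation=3))
cv2.imwrite('pics/b2.png',cv2.resize(b,None,fx=2,fy=2,interpolation=3))
E
```

```text
(no output)
```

View pics/a2.png

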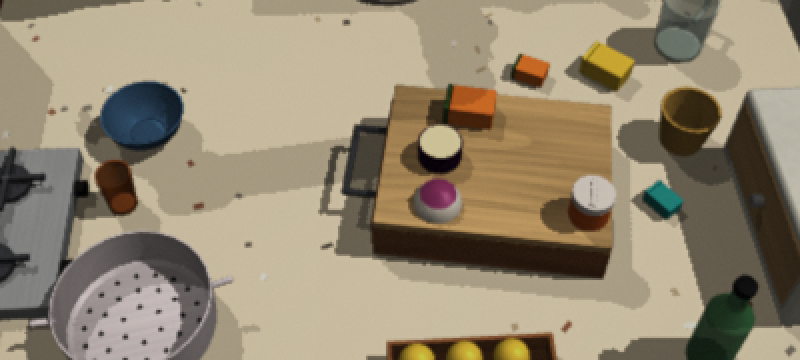

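View pics/b2.png

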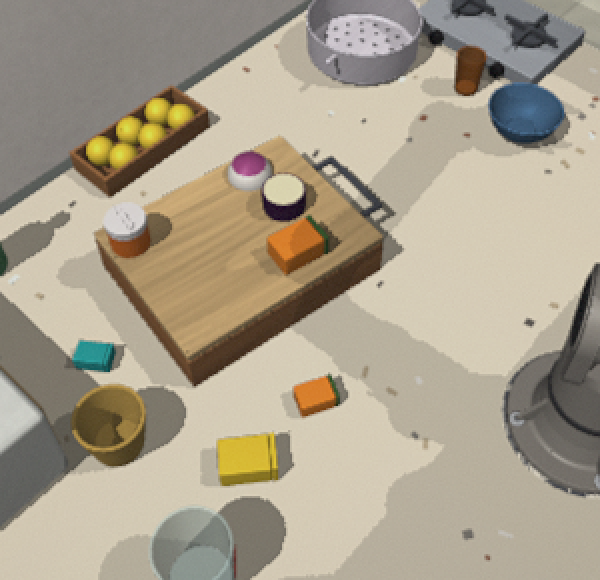

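The scene crop (2x, offset row 120, col 60) shows the station with its front and handle to the left (world -y). On the board are the pumpkin, aubergine, turnip and canister.

Pumpkin candidates, in scene pixels [row, col]:
- Orange block on the board, [173, 295].
- Smaller orange block on the counter, [154, 325].
- Yellow block, [153, 363].
- Turquoise block, [219, 392].

The one on the board is meant: it is orange with a dark rind, it is the larger of the two orange ones, and it lies on the board. The enlarged crop confirms this. Next I measure positions.

```bash
cat >> h.py <<'E'
def cloud(p):
    K=p['mtx'];E=np.array(p['extrinsics']);d=p['z_map'];H,W=d.shape
    v,u=np.mgrid[:H,:W]
    P=np.stack([(u-K[0,2])/K[0,0]*d,(v-K[1,2])/K[1,1]*d,d],-1)
    P=(P-E[:3,3])@E[:3,:3]; P[d==0]=np.nan
    return P
E
cat > m.py <<'E'
from h import *
for n in('scene','side'):
    p=get_image(n);P=cloud(p).reshape(-1,3);C=cv2.cvtColor(p['pixels'],cv2.COLOR_RGB2HSV).reshape(-1,3)
    reg=(P[:,0]>.35)&(P[:,0]<.8)&(P[:,1]>-.12)&(P[:,1]<.42)
    b=reg&(P[:,2]>.08)&(P[:,2]<.25)
    (c,s,ang)=cv2.minAreaRect(P[b&(P[:,2]<.1),:2].astype(np.float32));print(n,'board',c,s,ang,np.median(P[b&(P[:,2]<.1),2]))
    print(np.round(cv2.boxPoints((c,s,ang)),3).tolist())
    m=(b&(P[:,2]>.1)).reshape(384,512).astype(np.uint8)
    k,L,st,_=cv2.connectedComponentsWithStats(m)
    for i in range(1,k):
        if st[i,4]<30: continue
        q=P[(L==i).ravel()]; zt=np.percentile(q[:,2],97); t=q[q[:,2]>zt-.006]
        r=cv2.minAreaRect(t[:,:2].astype(np.float32))
        print('obj px',st[i],'ztop',round(zt,3),'rect',np.round(r[0],3),np.round(r[1],3),round(r[2]),'full',np.round(np.nanmin(q,0),3),np.round(np.nanmax(q,0),3))
    h=(P[:,2]>.045)&(P[:,2]<.07)&(P[:,1]>-.15)&(P[:,1]<.03)&(P[:,0]>.4)&(P[:,0]<.75)&(C[:,2]<90)
    q=P[h]
    if len(q)>10: r=cv2.minAreaRect(q[:,:2].astype(np.float32));print('handle',len(q),r,np.round(cv2.boxPoints(r),3).tolist())
E
python3 m.py
```

```text
scene board (0.5606815814971924, 0.13997650146484375) (0.3608756363391876, 0.2889598309993744) 79.44905090332031 0.08957240451772108
[[0.38600000739097595, -0.010999999940395355], [0.6700000166893005, -0.06400000303983688], [0.7360000014305115, 0.29100000858306885], [0.4519999921321869, 0.3440000116825104]]
obj px [281 162  27  22 455] ztop 0.137 rect [0.468 0.104] [0.077 0.057] 76 full [0.431 0.06  0.1  ] [0.503 0.147 0.14 ]
obj px [269 182  22  24 426] ztop 0.135 rect [0.551 0.05 ] [0.067 0.067] 28 full [0.513 0.016 0.1  ] [0.585 0.083 0.139]
obj px [267 209  24  22 364] ztop 0.129 rect [0.64  0.037] [0.042 0.042] 40 full [0.609 0.004 0.1  ] [0.675 0.074 0.133]
obj px [344 208  24  27 495] ztop 0.154 rect [0.672 0.264] [0.062 0.062] 57 full [0.638 0.233 0.1  ] [0.705 0.295 0.158]
handle 386 ((0.5728603005409241, -0.051845066249370575), (0.25412118434906006, 0.109580859541893), 13.019596099853516) [[0.43700000643730164, -0.027000000700354576], [0.460999995470047, -0.1340000033378601], [0.7089999914169312, -0.07699999958276749], [0.6840000152587891, 0.029999999329447746]]
side board 
[... 251 characters left out ...]
0.45399999618530273, 0.3449999988079071]]
obj px [204 155  39  34 704] ztop 0.133 rect [0.577 0.057] [0.13  0.067] 11 full [0.512 0.009 0.1  ] [0.667 0.086 0.136]
obj px [141 181  24  26 472] ztop 0.153 rect [0.67  0.267] [0.062 0.062] 34 full [0.638 0.234 0.1  ] [0.703 0.298 0.156]
obj px [223 187  31  30 547] ztop 0.135 rect [0.465 0.108] [0.08  0.055] 78 full [0.429 0.062 0.1  ] [0.499 0.151 0.137]
handle 150 ((0.5158972144126892, -0.07310634851455688), (0.04815203323960304, 0.13537783920764923), 79.25047302246094) [[0.4449999928474426, -0.08399999886751175], [0.578000009059906, -0.10899999737739563], [0.5870000123977661, -0.06199999898672104], [0.45399999618530273, -0.03700000047683716]]
```

carry_out:
  plan:
    - {"gripper":0.0,"linear":[0.06,-0.05,0],"twist":0}
    - {"gripper":0.0,"linear":[0.105,-0.092,0],"twist":0}
    - {"gripper":0.0,"linear":[0.15,-0.134,0],"twist":0}
    - {"gripper":0.0,"linear":[0.195,-0.174,0],"twist":0}
    - {"gripper":0.0,"linear":[0.24,-0.21,0],"twist":0}
  force: 30

```text
t: 1.82
tool_pos: [0.3589, -0.3507, 0.2427]
tool_rot: [[0.953, 0.302, 0.001], [0.302, -0.953, -0.001], [0.0, 0.001, -1.0]]
force: [0.4, 0.3, -0.1]
grip_width: 0.498
grip_force: 0.0
```

carry_out:
  plan:
    - {"gripper":0.0,"linear":[0.045,-0.04,0],"twist":9}
    - {"gripper":0.0,"linear":[0.09,-0.08,0],"twist":19}
    - {"gripper":0.0,"linear":[0.135,-0.12,0],"twist":28.2}
    - {"gripper":0.0,"linear":[0.18,-0.16,0],"twist":28.2}
    - {"gripper":0.0,"linear":[0.226,-0.198,0],"twist":28.2}

```text
t: 2.45
tool_pos: [0.5109, -0.0996, 0.2427]
tool_rot: [[0.983, -0.185, 0.001], [-0.185, -0.983, -0.001], [0.001, 0.001, -1.0]]
force: [1.1, -0.8, 0.1]
grip_width: 0.5
grip_force: 0.0
```

```bash
cat >> h.py <<'E'
C0=np.array([.5605,.1408]);U=np.array([.1849,.9828]);V=np.array([-.9828,.1849])
def st(p): d=np.asarray(p)[...,:2]-C0; return np.stack([d@U,d@V],-1)
def stat():
    s=read_state();R=np.array(s['tool_rot']);print('t',round(s['t'],2),'uv',np.round(st(s['tool_pos']),4),'z',round(s['tool_pos'][2],4),'y·u',np.round([R[:2,1]@U,R[:2,1]@V],3),'w',s['grip_width'],'F',np.round(s['force'],1))
E
python3 - <<'E'
from h import *
stat()
p=get_image('side');P=cloud(p).reshape(-1,3);h=(P[:,2]>.045)&(P[:,2]<.066);s=st(P)
k=h&(s[:,0]<-.183)&(s[:,0]>-.27)&(abs(s[:,1])<.1)
q=s[k];print(k.sum(),np.histogram(q[:,0],np.arange(-.27,-.18,.004)),q[q[:,0]<-.21][:,1].min(),q[q[:,0]<-.21][:,1].max())
E
```

```text
t 2.45 uv [-0.2454  0.0043] z 0.2427 y·u [-1.  0.] w 0.5000144095493605 F [ 1.1 -0.8  0.1]
185 (array([ 0,  0,  0,  0,  0,  0,  0,  5, 26, 46, 48,  9,  7,  9,  6,  9,  6,
        8,  6,  0,  0,  0]), array([-0.27 , -0.266, -0.262, -0.258, -0.254, -0.25 , -0.246, -0.242,
       -0.238, -0.234, -0.23 , -0.226, -0.222, -0.218, -0.214, -0.21 ,
       -0.206, -0.202, -0.198, -0.194, -0.19 , -0.186, -0.182])) -0.0688607800255868 0.0728437704432548
```

carry_out:
  plan:
    - {"gripper":0.0,"linear":[0,-0.003,0.04],"twist":0}
    - {"gripper":0.0,"linear":[0,-0.003,0.09],"twist":0}
    - {"gripper":0.0,"linear":[0,-0.003,0.135],"twist":0}
    - {"gripper":0.0,"linear":[0,-0.003,0.175],"twist":0}
    - {"gripper":0.0,"linear":[0,-0.003,0.194],"twist":0}

```text
t: 3.12
tool_pos: [0.5091, -0.0983, 0.0461]
tool_rot: [[0.983, -0.184, -0.003], [-0.184, -0.983, 0.0], [-0.004, 0.0, -1.0]]
force: [-0.5, 0.5, 0.4]
grip_width: 0.499
grip_force: 0.0
```

carry_out:
  plan:
    - {"gripper":0.0,"linear":[0,0,0],"twist":0}
    - {"gripper":1,"linear":[0,0,0],"twist":0}
    - {"gripper":1,"linear":[0,0,0],"twist":0}
    - {"gripper":1,"linear":[0,0,0],"twist":0}
    - {"gripper":1,"linear":[0,0,0],"twist":0}
  force: 40

```text
t: 3.75
tool_pos: [0.5115, -0.0976, 0.0497]
tool_rot: [[0.983, -0.184, 0.002], [-0.184, -0.983, 0.0], [0.002, -0.0, -1.0]]
force: [-0.5, 3.3, 6.7]
grip_width: 0.122
grip_force: 39.2
```

```bash
python3 -c "
from h import *
stat()"
```

```text
t 3.75 uv [-0.2433  0.004 ] z 0.0497 y·u [-1.    -0.001] w 0.12227522376751328 F [-0.5  3.3  6.7]
```

carry_out:
  plan:
    - {"gripper":1,"linear":[0,0.015,0],"twist":0}
    - {"gripper":1,"linear":[0,0.04,0],"twist":0}
    - {"gripper":1,"linear":[0,0.07,0],"twist":0}
    - {"gripper":1,"linear":[0,0.1,0],"twist":0}
    - {"gripper":1,"linear":[0,0.13,0],"twist":0}

```text
t: 4.38
tool_pos: [0.4874, -0.2258, 0.0497]
tool_rot: [[0.983, -0.183, 0.002], [-0.183, -0.983, 0.0], [0.002, -0.001, -1.0]]
force: [-0.7, 4.5, 5.1]
grip_width: 0.122
grip_force: 39.3
```

carry_out:
  plan:
    - {"gripper":1,"linear":[0,0.015,0],"twist":0}
    - {"gripper":1,"linear":[0,0.03,0],"twist":0}
    - {"gripper":1,"linear":[0,0.04,0],"twist":0}
    - {"gripper":1,"linear":[0,0.045,0],"twist":0}
    - {"gripper":1,"linear":[0,0.05,0],"twist":0}

```text
t: 5.0
tool_pos: [0.4808, -0.2618, 0.0496]
tool_rot: [[0.984, -0.179, 0.001], [-0.179, -0.984, 0.016], [-0.002, -0.016, -1.0]]
force: [0.8, 32.6, 16.6]
grip_width: 0.121
grip_force: 41.4
```

```bash
python3 -c "
from h import *
stat()"
```

```text
t 5.0 uv [-0.4104  0.0039] z 0.0496 y·u [-1.    -0.006] w 0.12100577028548667 F [ 0.8 32.6 16.6]
```

carry_out:
  plan:
    - {"gripper":1,"linear":[0,-0.003,0],"twist":0}
    - {"gripper":0.0,"linear":[0,-0.006,0],"twist":0}
    - {"gripper":0.0,"linear":[0,-0.006,0],"twist":0}
    - {"gripper":0.0,"linear":[0,-0.006,0],"twist":0}
    - {"gripper":0.0,"linear":[0,-0.006,-0.02],"twist":0}

```text
t: 5.62
tool_pos: [0.4769, -0.2699, 0.0672]
tool_rot: [[0.983, -0.186, -0.003], [-0.186, -0.983, 0.001], [-0.003, -0.0, -1.0]]
force: [1.0, -0.4, -0.2]
grip_width: 0.501
grip_force: 0.0
```

carry_out:
  plan:
    - {"gripper":0.0,"linear":[0,0,-0.04],"twist":0}
    - {"gripper":0.0,"linear":[0,0,-0.09],"twist":0}
    - {"gripper":0.0,"linear":[0,0,-0.14],"twist":0}
    - {"gripper":0.0,"linear":[0,0,-0.17],"twist":0}
    - {"gripper":0.0,"linear":[0,0,-0.17],"twist":0}

```text
t: 6.25
tool_pos: [0.4798, -0.271, 0.2412]
tool_rot: [[0.983, -0.186, 0.005], [-0.186, -0.983, -0.004], [0.006, 0.003, -1.0]]
force: [0.2, 0.1, 0.1]
grip_width: 0.498
grip_force: 0.0
```

```bash
python3 - <<'E'
from h import *
stat()
p=get_image('side');save(p,'c.png');q=get_image('wrist');a=get_image('scene')
cv2.imwrite('pics/c2.png',np.vstack([np.hstack([cv2.imread('pics/c.png')[90:330,90:490],a['pixels'][120:360,60:460,::-1]])]))
for p in (p,a):
  P=cloud(p).reshape(-1,3);s=st(P);h=(P[:,2]>.045)&(P[:,2]<.064)&(s[:,0]<-.38)&(s[:,0]>-.46)&(abs(s[:,1])<.06)
  print(h.sum(),np.percentile(s[h,0],[3,50,97]) if h.sum() else '')
stat()
E
```

```text
t 6.25 uv [-0.4196  0.0032] z 0.2412 y·u [-1.     0.001] w 0.4977665925557281 F [0.2 0.1 0.1]
100 [-0.41394225 -0.4059544  -0.40042045]
110 [-0.41590689 -0.40961082 -0.39451019]
t 6.4 uv [-0.4185  0.0057] z 0.237 y·u [-1.  0.] w 0.49979784960676055 F [-0.7 -0.3  0.3]
```

View pics/c2.png

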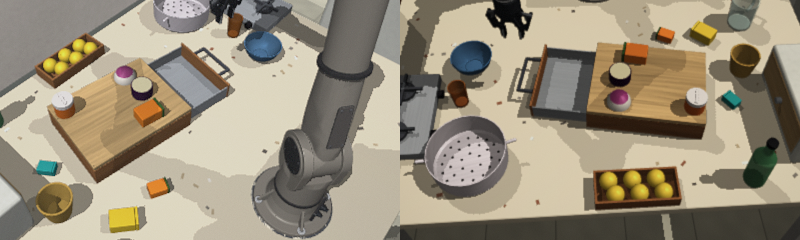

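The tray is fully out and its opening is clear. The side view (left half) and scene view (right half) both show the pieces unmoved. Next I go behind the aubergine.

carry_out:
  plan:
    - {"gripper":0.0,"linear":[0.003,-0.06,0],"twist":10}
    - {"gripper":0.0,"linear":[0.006,-0.12,0],"twist":20}
    - {"gripper":0.0,"linear":[0.009,-0.18,0],"twist":30}
    - {"gripper":0.0,"linear":[0.012,-0.24,0],"twist":40}
    - {"gripper":0.0,"linear":[0.012,-0.3,0],"twist":50}

```text
t: 7.02
tool_pos: [0.542, 0.0066, 0.2365]
tool_rot: [[0.518, -0.855, -0.003], [-0.855, -0.518, -0.0], [-0.001, 0.003, -1.0]]
force: [0.2, -1.3, 0.5]
grip_width: 0.494
grip_force: 0.0
```

carry_out:
  plan:
    - {"gripper":0.0,"linear":[-0.03,-0.025,0],"twist":10}
    - {"gripper":0.0,"linear":[-0.06,-0.05,0],"twist":20}
    - {"gripper":0.0,"linear":[-0.067,-0.057,0],"twist":30}
    - {"gripper":0.0,"linear":[-0.067,-0.057,0],"twist":40}
    - {"gripper":0.0,"linear":[-0.067,-0.057,0],"twist":40}

```text
t: 7.65
tool_pos: [0.5501, 0.0784, 0.2188]
tool_rot: [[0.116, -0.99, -0.074], [-0.993, -0.117, 0.01], [-0.019, 0.072, -0.997]]
force: [0.2, -1.3, -2.9]
grip_width: 0.498
grip_force: 0.0
```

```bash
python3 - <<'E'
from h import *
stat();print(np.round(read_state()['joints'],2))
E
```

```text
t 7.65 uv [-0.0633 -0.0013] z 0.2188 y·u [-0.298  0.952] w 0.49782784714392114 F [ 0.2 -1.3 -2.9]
[-0.89  0.42  0.9   1.76 -0.36  1.21 -2.9 ]
```

carry_out:
  plan:
    - {"gripper":0.0,"linear":[0,0,0],"twist":-10}
    - {"gripper":0.0,"linear":[0,0,0],"twist":-20}
    - {"gripper":0.0,"linear":[0,0,0],"twist":-30}
    - {"gripper":0.0,"linear":[0,0,0],"twist":-40}
    - {"gripper":0.0,"linear":[0,0,0],"twist":-50}

```text
t: 8.28
tool_pos: [0.5505, 0.0781, 0.2188]
tool_rot: [[0.838, -0.54, -0.074], [-0.541, -0.841, 0.01], [-0.068, 0.031, -0.997]]
force: [0.7, -0.4, -0.6]
grip_width: 0.497
grip_force: 0.0
```

carry_out:
  plan:
    - {"gripper":0.0,"linear":[0,0,0],"twist":-10}
    - {"gripper":0.0,"linear":[0,0,0],"twist":-20}
    - {"gripper":0.0,"linear":[0,0,0],"twist":-30}
    - {"gripper":0.0,"linear":[0,0,0],"twist":-40}
    - {"gripper":0.0,"linear":[0,0,0],"twist":-50}

```text
t: 8.9
tool_pos: [0.5505, 0.0781, 0.2187]
tool_rot: [[0.953, 0.295, -0.074], [0.297, -0.955, 0.011], [-0.068, -0.032, -0.997]]
force: [-0.5, 0.0, 0.5]
grip_width: 0.501
grip_force: 0.0
```

carry_out:
  plan:
    - {"gripper":0.0,"linear":[0,0,0],"twist":-10}
    - {"gripper":0.0,"linear":[0,0,0],"twist":-20}
    - {"gripper":0.0,"linear":[0,0,0],"twist":-30}
    - {"gripper":0.0,"linear":[0,0,0],"twist":-40}
    - {"gripper":0.0,"linear":[0,0,0],"twist":-50}

```text
t: 9.52
tool_pos: [0.5505, 0.0781, 0.2186]
tool_rot: [[0.386, 0.919, -0.074], [0.922, -0.386, 0.011], [-0.019, -0.073, -0.997]]
force: [-0.5, 1.4, -0.3]
grip_width: 0.5
grip_force: 0.0
```

```bash
python3 - <<'E'
from h import *
stat();print(np.round(read_state()['joints'],2))
E
```

```text
t 9.53 uv [-0.0635 -0.0018] z 0.2186 y·u [-0.21  -0.975] w 0.49959258617124364 F [-0.5  1.4 -0.3]
[-0.49  0.31  0.36  1.75 -0.14  1.18 -0.48]
```

```bash
cat >> h.py <<'E'
def go(*tg):
    s=read_state();R=np.array(s['tool_rot']);p=np.array(s['tool_pos'])
    for u,v,z in tg:
        w=np.r_[C0+u*U+v*V,z]; print((u,v,z),'lin',np.round(R.T@(w-p),4).tolist())
    a=np.degrees(np.arctan2(R[:2,1]@V,R[:2,1]@U));print('twist for y=-v',round(a+90,1))
E
python3 - <<'E'
from h import *
stat();go((-.03,-.008,.2),(-.03,-.008,.107))
E
```

```text
t 9.53 uv [-0.0635 -0.0018] z 0.2186 y·u [-0.21  -0.975] w 0.49959258617124364 F [-0.5  1.4 -0.3]
(-0.03, -0.008, 0.2) lin [0.0344, 0.0004, 0.018]
(-0.03, -0.008, 0.107) lin [0.0362, 0.0071, 0.1107]
twist for y=-v -12.1
```

carry_out:
  plan:
    - {"gripper":0.0,"linear":[0.034,0,0.018],"twist":-6}
    - {"gripper":0.0,"linear":[0.034,0.0,0.018],"twist":-12}
    - {"gripper":0.0,"linear":[0.035,0.004,0.06],"twist":-12}
    - {"gripper":0.0,"linear":[0.036,0.007,0.095],"twist":-12}
    - {"gripper":0.0,"linear":[0.036,0.007,0.111],"twist":-12}

```text
t: 10.15
tool_pos: [0.5618, 0.1095, 0.1053]
tool_rot: [[0.192, 0.978, -0.077], [0.981, -0.192, 0.01], [-0.005, -0.077, -0.997]]
force: [-0.0, -0.1, -0.1]
grip_width: 0.503
grip_force: 0.0
```

```bash
python3 - <<'E'
from h import *
stat();go((-.08,-.004,.107),(-.12,.002,.107),(-.175,.010,.107))
p=get_image('side');cv2.imwrite('pics/d.png',cv2.resize(p['pixels'][80:280,120:370,::-1],None,fx=2,fy=2))
E
```

```text
t 10.15 uv [-0.0305 -0.0071] z 0.1053 y·u [-0.008 -0.997] w 0.5030519496770615 F [-0.  -0.1 -0.1]
(-0.08, -0.004, 0.107) lin [-0.0495, -0.0028, -0.0013]
(-0.12, 0.002, 0.107) lin [-0.0896, -0.0085, -0.0006]
(-0.175, 0.01, 0.107) lin [-0.1446, -0.0161, 0.0002]
twist for y=-v -0.4
```

View pics/d.png

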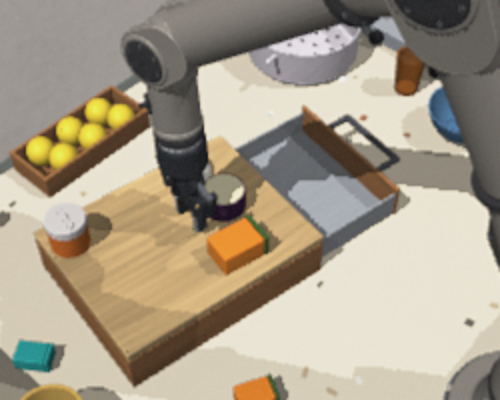

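The gripper stands behind the aubergine (crop pixel [200, 225]), clear of the pumpkin and turnip. Pushing now.

carry_out:
  plan:
    - {"gripper":0.0,"linear":[-0.015,0,-0.001],"twist":0}
    - {"gripper":0.0,"linear":[-0.032,-0.001,-0.001],"twist":0}
    - {"gripper":0.0,"linear":[-0.05,-0.003,-0.001],"twist":0}
    - {"gripper":0.0,"linear":[-0.067,-0.006,-0.001],"twist":0}
    - {"gripper":0.0,"linear":[-0.084,-0.008,-0.001],"twist":0}

```text
t: 10.82
tool_pos: [0.5403, 0.0285, 0.1111]
tool_rot: [[0.192, 0.979, -0.07], [0.981, -0.192, 0.013], [-0.001, -0.071, -0.997]]
force: [1.6, 1.6, 0.4]
grip_width: 0.501
grip_force: 0.9
```

carry_out:
  plan:
    - {"gripper":0.0,"linear":[-0.015,-0.002,0],"twist":0}
    - {"gripper":0.0,"linear":[-0.03,-0.004,0],"twist":0}
    - {"gripper":0.0,"linear":[-0.045,-0.006,0],"twist":0}
    - {"gripper":0.0,"linear":[-0.06,-0.008,0],"twist":0}
    - {"gripper":0.0,"linear":[-0.075,-0.01,0],"twist":0}

```text
t: 11.45
tool_pos: [0.5149, -0.044, 0.1108]
tool_rot: [[0.192, 0.979, -0.073], [0.981, -0.192, 0.011], [-0.003, -0.074, -0.997]]
force: [-0.0, -0.3, -0.3]
grip_width: 0.5
grip_force: 0.0
```

carry_out:
  plan:
    - {"gripper":0.0,"linear":[-0.01,0,0],"twist":0}
    - {"gripper":0.0,"linear":[-0.01,0,0],"twist":0}
    - {"gripper":0.0,"linear":[0,0,-0.02],"twist":0}
    - {"gripper":0.0,"linear":[0,0,-0.06],"twist":0}
    - {"gripper":0.0,"linear":[0,0,-0.1],"twist":0}

```text
t: 12.08
tool_pos: [0.5232, -0.0426, 0.2119]
tool_rot: [[0.19, 0.979, -0.072], [0.982, -0.19, 0.012], [-0.002, -0.073, -0.997]]
force: [1.9, 0.0, 0.4]
grip_width: 0.501
grip_force: 0.0
```

```bash
python3 - <<'E'
from h import *
stat();go((-.05,-.11,.2),(-.05,-.11,.107))
p=get_image('side');a=get_image('scene')
cv2.imwrite('pics/e.png',np.vstack([cv2.resize(x[:,:,::-1],None,fx=2,fy=2) for x in (p['pixels'][90:230,120:400],a['pixels'][130:270,150:430])]))
for p in (p,a):
  P=cloud(p).reshape(-1,3);s=st(P)
  for n,lo,hi in (('board',.112,.16),('tray',.02,.075)):
    m=(P[:,2]>lo)&(P[:,2]<hi)&(abs(s[:,1])<(.15 if n=='board' else .112))&((s[:,0]>-.17) if n=='board' else (s[:,0]>-.335)&(s[:,0]<-.19))&(s[:,0]<.1)
    m=m.reshape(384,512).astype(np.uint8);k,L,S,_=cv2.connectedComponentsWithStats(m)
    for i in range(1,k):
      if S[i,4]>40:q=s[(L==i).ravel()];print(n,S[i,4],'u',q[:,0].min(),q[:,0].max(),'v',q[:,1].min(),q[:,1].max())
E
```

```text
t 12.07 uv [-0.1871  0.0027] z 0.2119 y·u [-0.005 -0.997] w 0.5013471747819808 F [1.9 0.  0.4]
(-0.05, -0.11, 0.2) lin [0.1377, 0.1125, 0.0035]
(-0.05, -0.11, 0.107) lin [0.1379, 0.1193, 0.0962]
twist for y=-v -0.3
board 194 u -0.11196994177515297 -0.05319972002916171 v -0.12099266676593197 -0.06295641761464854
board 477 u -0.09228435419071288 -0.009041318836356997 v 0.0594029727236347 0.11750172114570288
tray 346 u -0.3099694875923033 -0.23743659820769997 v -0.025263923009740754 0.04624866550695327
board 401 u -0.09376799873968555 -0.013048739785389661 v 0.053869752211594804 0.11867010900788277
board 251 u -0.11437787735958149 -0.05679631857568502 v -0.12673151713569294 -0.06468736630434273
tray 391 u -0.31031564189130617 -0.242932027222542 v -0.028843025082554676 0.04530977765321365
```

View pics/e.png

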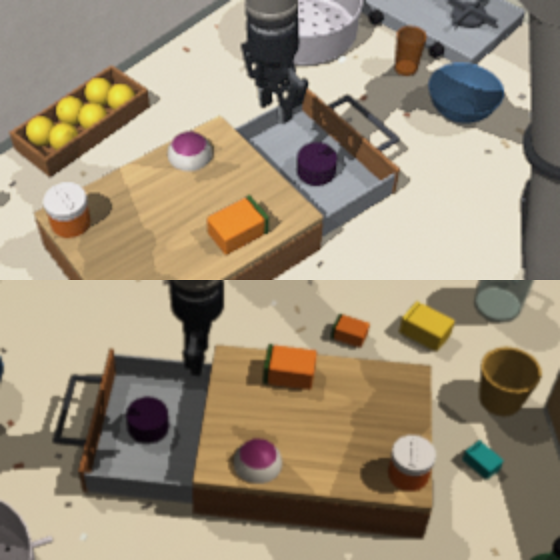

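The aubergine lies flat in the tray (scene half, crop pixel [420, 147]). The turnip, pumpkin and canister have not moved. Next is the turnip, pushed with a slight slant toward the middle.

```bash
python3 - <<'E'
from h import *
stat();go((-.022,-.107,.2),(-.022,-.107,.105))
E
```

```text
t 12.18 uv [-0.187  -0.0008] z 0.2154 y·u [-0.006 -0.998] w 0.4992399994109323 F [-0.  -0.8  0.5]
(-0.022, -0.107, 0.2) lin [0.1656, 0.106, 0.0089]
(-0.022, -0.107, 0.105) lin [0.1656, 0.112, 0.1037]
twist for y=-v -0.3
```

carry_out:
  plan:
    - {"gripper":0.0,"linear":[0.04,0.025,0.005],"twist":5}
    - {"gripper":0.0,"linear":[0.085,0.055,0.009],"twist":11}
    - {"gripper":0.0,"linear":[0.13,0.085,0.009],"twist":11}
    - {"gripper":0.0,"linear":[0.166,0.107,0.009],"twist":11}
    - {"gripper":0.0,"linear":[0.166,0.107,0.04],"twist":11}

```text
t: 12.8
tool_pos: [0.66, 0.1052, 0.1633]
tool_rot: [[0.369, 0.927, -0.066], [0.929, -0.369, 0.015], [-0.01, -0.067, -0.998]]
force: [-1.2, -0.4, -0.1]
grip_width: 0.501
grip_force: 0.0
```

```bash
python3 - <<'E'
from h import *
get_image('wrist');stat();go((-.022,-.107,.105),(-.1,-.091,.105),(-.19,-.073,.107))
E
```

```text
t 12.85 uv [-0.0203 -0.0999] z 0.1573 y·u [-0.194 -0.978] w 0.5014120823137275 F [-1.6 -0.6 -3.3]
(-0.022, -0.107, 0.105) lin [0.0006, 0.0113, 0.0516]
(-0.1, -0.091, 0.105) lin [-0.079, 0.0107, 0.0531]
(-0.19, -0.073, 0.107) lin [-0.1708, 0.0104, 0.0528]
twist for y=-v -11.2
```

carry_out:
  plan:
    - {"gripper":0.0,"linear":[0,0.004,0.015],"twist":0}
    - {"gripper":0.0,"linear":[0,0.007,0.035],"twist":0}
    - {"gripper":0.0,"linear":[0,0.007,0.045],"twist":0}
    - {"gripper":0.0,"linear":[0,0.007,0.045],"twist":0}
    - {"gripper":0.0,"linear":[0,0.007,0.045],"twist":0}

```text
t: 13.48
tool_pos: [0.6607, 0.0973, 0.1185]
tool_rot: [[0.375, 0.924, -0.07], [0.927, -0.375, 0.012], [-0.015, -0.069, -0.997]]
force: [0.8, -0.2, 0.1]
grip_width: 0.5
grip_force: 0.0
```

```bash
python3 - <<'E'
from h import *
stat();go((-.022,-.107,.105),(-.1,-.091,.105),(-.19,-.073,.107))
E
```

```text
t 13.47 uv [-0.0242 -0.1065] z 0.1185 y·u [-0.198 -0.978] w 0.5001726641222629 F [ 0.8 -0.2  0.1]
(-0.022, -0.107, 0.105) lin [0.0025, 0.001, 0.0134]
(-0.1, -0.091, 0.105) lin [-0.0771, 0.0008, 0.0146]
(-0.19, -0.073, 0.107) lin [-0.1689, 0.0009, 0.014]
twist for y=-v -11.4
```

carry_out:
  plan:
    - {"gripper":0.0,"linear":[0,0,0.013],"twist":0}
    - {"gripper":0.0,"linear":[-0.015,0,0.013],"twist":0}
    - {"gripper":0.0,"linear":[-0.032,0,0.013],"twist":0}
    - {"gripper":0.0,"linear":[-0.05,0,0.013],"twist":0}
    - {"gripper":0.0,"linear":[-0.067,0,0.013],"twist":0}

```text
t: 14.1
tool_pos: [0.6337, 0.0334, 0.1062]
tool_rot: [[0.376, 0.924, -0.071], [0.926, -0.376, 0.012], [-0.015, -0.07, -0.997]]
force: [0.5, -0.1, -0.4]
grip_width: 0.497
grip_force: 0.3
```

carry_out:
  plan:
    - {"gripper":0.0,"linear":[-0.016,0,0],"twist":0}
    - {"gripper":0.0,"linear":[-0.032,0,0],"twist":0}
    - {"gripper":0.0,"linear":[-0.048,0,0],"twist":0}
    - {"gripper":0.0,"linear":[-0.064,0,0],"twist":0}
    - {"gripper":0.0,"linear":[-0.08,0,0],"twist":0}

```text
t: 14.72
tool_pos: [0.6041, -0.0398, 0.1074]
tool_rot: [[0.375, 0.924, -0.07], [0.927, -0.375, 0.012], [-0.015, -0.07, -0.997]]
force: [0.9, -0.5, 0.1]
grip_width: 0.498
grip_force: 0.0
```

carry_out:
  plan:
    - {"gripper":0.0,"linear":[-0.016,0,0],"twist":0}
    - {"gripper":0.0,"linear":[-0.026,0,0],"twist":0}
    - {"gripper":0.0,"linear":[-0.026,0,0],"twist":0}
    - {"gripper":0.0,"linear":[-0.02,0,-0.04],"twist":0}
    - {"gripper":0.0,"linear":[-0.02,0,-0.09],"twist":0}

```text
t: 15.35
tool_pos: [0.6026, -0.0565, 0.1969]
tool_rot: [[0.373, 0.925, -0.074], [0.928, -0.373, 0.013], [-0.016, -0.073, -0.997]]
force: [1.2, 0.0, 0.7]
grip_width: 0.499
grip_force: 0.0
```

```bash
cat > look.py <<'E'
import sys
from h import *
stat();go(*eval(sys.argv[2]))
p=get_image('side');a=get_image('scene')
cv2.imwrite('pics/'+sys.argv[1],np.vstack([cv2.resize(x[:,:,::-1],None,fx=2,fy=2) for x in (p['pixels'][90:230,120:400],a['pixels'][130:270,150:430])]))
for p in (p,a):
  P=cloud(p).reshape(-1,3);s=st(P)
  for n,lo,hi in (('board',.112,.16),('tray',.02,.085)):
    m=(P[:,2]>lo)&(P[:,2]<hi)&(abs(s[:,1])<(.15 if n=='board' else .112))&((s[:,0]>-.17) if n=='board' else (s[:,0]>-.335)&(s[:,0]<-.19))&(s[:,0]<.1)
    m=m.reshape(384,512).astype(np.uint8);k,L,S,_=cv2.connectedComponentsWithStats(m)
    for i in range(1,k):
      if S[i,4]>40:q=s[(L==i).ravel()];print(n,S[i,4],'u',q[:,0].min().round(3),q[:,0].max().round(3),'v',q[:,1].min().round(3),q[:,1].max().round(3),'z',P[(L==i).ravel(),2].max().round(3))
  h=(P[:,2]>.045)&(P[:,2]<.064)&(s[:,0]<-.38)&(s[:,0]>-.46)&(abs(s[:,1])<.06)
  print('bar',h.sum(),np.percentile(s[h,0],[3,50,97]).round(3) if h.sum() else '')
E
python3 look.py f.png '[(.04,.08,.21),(.04,.08,.107)]'
```

```text
t 15.35 uv [-0.1862 -0.0779] z 0.1969 y·u [-0.195 -0.978] w 0.4988162144657483 F [1.2 0.  0.7]
(0.04, 0.08, 0.21) lin [0.1908, -0.1996, -0.0015]
(0.04, 0.08, 0.107) lin [0.1924, -0.192, 0.1013]
twist for y=-v -11.3
board 481 u -0.092 -0.009 v 0.058 0.117 z 0.139
tray 302 u -0.261 -0.21 v -0.108 -0.03 z 0.078
tray 350 u -0.313 -0.238 v -0.027 0.048 z 0.057
bar 101 [-0.413 -0.406 -0.401]
board 404 u -0.094 -0.012 v 0.054 0.117 z 0.142
tray 723 u -0.311 -0.21 v -0.106 0.045 z 0.079
bar 113 [-0.416 -0.409 -0.396]
```

View pics/f.png

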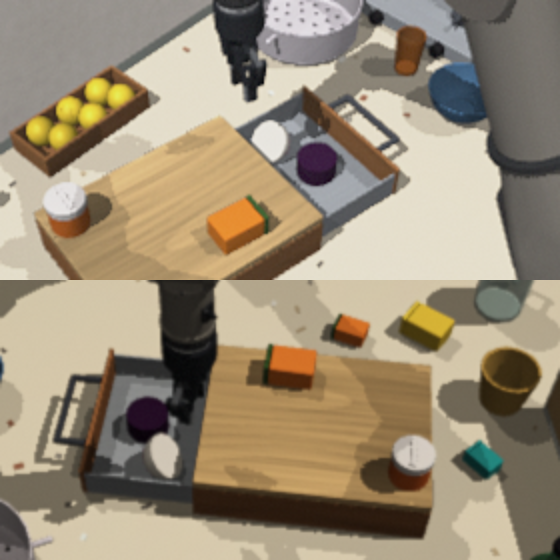

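The turnip is in the tray, resting on its edge (scene half, crop pixel [455, 163]); its top is at about 78 mm and it is well inside the walls. The tray has not moved. The pumpkin is last.

carry_out:
  plan:
    - {"gripper":0.3,"linear":[0.035,-0.035,-0.002],"twist":0}
    - {"gripper":0.3,"linear":[0.075,-0.078,-0.005],"twist":0}
    - {"gripper":0.4,"linear":[0.115,-0.12,-0.005],"twist":0}
    - {"gripper":0.4,"linear":[0.155,-0.16,-0.005],"twist":-6}
    - {"gripper":0.4,"linear":[0.185,-0.194,-0.005],"twist":-11}

```text
t: 16.08
tool_pos: [0.4919, 0.1891, 0.2127]
tool_rot: [[0.186, 0.98, -0.071], [0.983, -0.185, 0.013], [-0.001, -0.073, -0.997]]
force: [0.2, -0.2, -0.9]
grip_width: 0.296
grip_force: 0.0
```

carry_out:
  plan:
    - {"gripper":0.4,"linear":[0,0,0],"twist":0}
    - {"gripper":0.4,"linear":[0,0,0],"twist":0}
    - {"gripper":0.4,"linear":[0,0,0],"twist":0}
    - {"gripper":0.4,"linear":[0,0,0.01],"twist":0}
    - {"gripper":0.4,"linear":[0,0,0.01],"twist":0}

```text
t: 16.7
tool_pos: [0.4922, 0.185, 0.2017]
tool_rot: [[0.193, 0.978, -0.073], [0.981, -0.193, 0.011], [-0.003, -0.074, -0.997]]
force: [0.1, -0.2, 0.5]
grip_width: 0.302
grip_force: 0.0
```

```bash
python3 - <<'E'
from h import *
stat();go((.03,.086,.112),(-.19,.082,.112))
E
```

```text
t 16.7 uv [0.0308 0.0753] z 0.2017 y·u [-0.009 -0.997] w 0.3015662682687758 F [ 0.1 -0.2  0.5]
(0.03, 0.086, 0.112) lin [-0.0006, -0.004, 0.0903]
(-0.19, 0.082, 0.112) lin [-0.2205, 0.0018, 0.0906]
twist for y=-v -0.5
```

carry_out:
  plan:
    - {"gripper":0.4,"linear":[0,-0.004,0.03],"twist":0}
    - {"gripper":0.4,"linear":[0,-0.004,0.065],"twist":0}
    - {"gripper":0.4,"linear":[0,-0.004,0.09],"twist":0}
    - {"gripper":0.4,"linear":[0,-0.004,0.09],"twist":0}
    - {"gripper":0.4,"linear":[-0.01,-0.004,0.09],"twist":0}

```text
t: 17.32
tool_pos: [0.4814, 0.1784, 0.1144]
tool_rot: [[0.191, 0.979, -0.069], [0.982, -0.19, 0.013], [-0.001, -0.071, -0.998]]
force: [-0.0, -0.0, 0.5]
grip_width: 0.299
grip_force: 0.0
```

```bash
python3 look.py g.png '[(-.1,.083,.11),(-.19,.081,.11)]'
```

```text
t 17.32 uv [0.0224 0.0847] z 0.1144 y·u [-0.006 -0.998] w 0.2990898782698263 F [-0.  -0.   0.5]
(-0.1, 0.083, 0.11) lin [-0.1224, 0.0027, 0.0043]
(-0.19, 0.081, 0.11) lin [-0.2124, 0.0053, 0.0041]
twist for y=-v -0.3
board 428 u -0.092 -0.009 v 0.06 0.118 z 0.139
board 95 u 0.017 0.037 v 0.06 0.127 z 0.16
tray 647 u -0.311 -0.224 v -0.105 0.048 z 0.056
bar 97 [-0.413 -0.406 -0.401]
board 400 u -0.094 -0.013 v 0.054 0.116 z 0.138
tray 750 u -0.312 -0.227 v -0.107 0.045 z 0.058
bar 111 [-0.416 -0.409 -0.391]
```

carry_out:
  plan:
    - {"gripper":0.4,"linear":[-0.02,0,0.003],"twist":0}
    - {"gripper":0.4,"linear":[-0.036,0.001,0.003],"twist":0}
    - {"gripper":0.4,"linear":[-0.052,0.001,0.003],"twist":0}
    - {"gripper":0.4,"linear":[-0.068,0.002,0.003],"twist":0}
    - {"gripper":0.4,"linear":[-0.084,0.002,0.003],"twist":0}

```text
t: 18.05
tool_pos: [0.4664, 0.0944, 0.1108]
tool_rot: [[0.192, 0.979, -0.07], [0.981, -0.192, 0.013], [-0.001, -0.071, -0.997]]
force: [0.5, 1.7, 1.3]
grip_width: 0.297
grip_force: 1.1
```

```bash
python3 look.py h.png '[(-.1,.083,.11),(-.19,.081,.11)]'
```

```text
t 18.05 uv [-0.063   0.0839] z 0.1108 y·u [-0.007 -0.997] w 0.2973945997167008 F [0.5 1.7 1.3]
(-0.1, 0.083, 0.11) lin [-0.037, 0.0012, 0.0008]
(-0.19, 0.081, 0.11) lin [-0.1269, 0.0039, 0.0007]
twist for y=-v -0.4
board 406 u -0.155 -0.048 v 0.029 0.125 z 0.159
tray 632 u -0.311 -0.225 v -0.111 0.046 z 0.057
bar 99 [-0.412 -0.406 -0.401]
board 388 u -0.157 -0.055 v 0.033 0.114 z 0.159
tray 758 u -0.311 -0.228 v -0.108 0.044 z 0.058
bar 109 [-0.416 -0.409 -0.387]
```

Tracking straight; pushing on over the edge.

carry_out:
  plan:
    - {"gripper":0.4,"linear":[-0.016,0,0],"twist":0}
    - {"gripper":0.4,"linear":[-0.032,0.001,0],"twist":0}
    - {"gripper":0.4,"linear":[-0.047,0.002,0],"twist":0}
    - {"gripper":0.4,"linear":[-0.06,0.003,0],"twist":0}
    - {"gripper":0.4,"linear":[-0.073,0.003,0],"twist":0}

```text
t: 18.77
tool_pos: [0.455, 0.022, 0.1105]
tool_rot: [[0.192, 0.979, -0.071], [0.981, -0.192, 0.012], [-0.002, -0.072, -0.997]]
force: [1.4, 1.6, 0.8]
grip_width: 0.3
grip_force: 0.9
```

carry_out:
  plan:
    - {"gripper":0.4,"linear":[-0.012,0,0],"twist":0}
    - {"gripper":0.4,"linear":[-0.025,0,0],"twist":0}
    - {"gripper":0.4,"linear":[-0.038,0,0],"twist":0}
    - {"gripper":0.4,"linear":[-0.05,0.001,0],"twist":0}
    - {"gripper":0.4,"linear":[-0.055,0.001,0],"twist":0}

```text
t: 19.4
tool_pos: [0.4453, -0.0323, 0.1104]
tool_rot: [[0.193, 0.979, -0.071], [0.981, -0.193, 0.012], [-0.002, -0.072, -0.997]]
force: [-0.5, -0.4, 0.4]
grip_width: 0.302
grip_force: 0.0
```

carry_out:
  plan:
    - {"gripper":0.4,"linear":[0,0,0],"twist":0}
    - {"gripper":0.4,"linear":[0.02,0,-0.01],"twist":0}
    - {"gripper":0.4,"linear":[0.02,0,-0.05],"twist":0}
    - {"gripper":0.4,"linear":[0.03,0,-0.1],"twist":0}
    - {"gripper":0.4,"linear":[0.03,0,-0.12],"twist":0}

```text
t: 20.02
tool_pos: [0.4617, -0.0017, 0.233]
tool_rot: [[0.189, 0.98, -0.066], [0.982, -0.189, 0.013], [0.001, -0.067, -0.998]]
force: [0.8, -0.6, 0.6]
grip_width: 0.297
grip_force: 0.0
```

```bash
python3 look.py i.png '[(-.1,.083,.11)]'
```

```text
t 20.02 uv [-0.1584  0.0708] z 0.233 y·u [-0.004 -0.998] w 0.29701123914107064 F [ 0.8 -0.6  0.6]
(-0.1, 0.083, 0.11) lin [0.0582, -0.0042, 0.1236]
twist for y=-v -0.3
tray 553 u -0.311 -0.204 v -0.108 0.11 z 0.084
bar 94 [-0.412 -0.406 -0.398]
tray 196 u -0.262 -0.208 v 0.058 0.112 z 0.085
tray 752 u -0.312 -0.228 v -0.106 0.045 z 0.059
bar 104 [-0.416 -0.409 -0.393]
```

View pics/i.png

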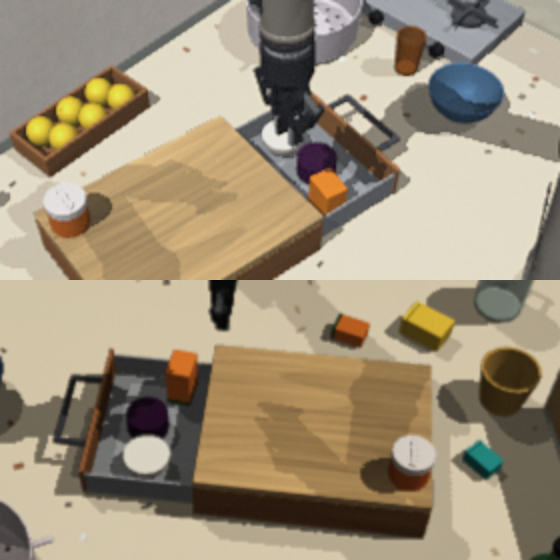

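All three pieces are in the tray: the pumpkin upright on its end, the turnip upside down, the aubergine flat. The canister and the bystanders are where they were. I'll let things settle, then check and hand in.

carry_out:
  plan:
    - {"gripper":0.4,"linear":[0,0,-0.03],"twist":0}
    - {"gripper":0.4,"linear":[0,0,-0.04],"twist":0}
    - {"gripper":0.4,"linear":[0,0,-0.04],"twist":0}
    - {"gripper":0.4,"linear":[0,0,-0.04],"twist":0}
    - {"gripper":0.4,"linear":[0,0,-0.04],"twist":0}

```text
t: 20.75
tool_pos: [0.462, -0.0038, 0.269]
tool_rot: [[0.192, 0.979, -0.073], [0.981, -0.191, 0.012], [-0.002, -0.074, -0.997]]
force: [0.3, -0.7, -0.3]
grip_width: 0.295
grip_force: 0.0
```

```bash
python3 look.py j.png '[]'; python3 -c "
from plant import sign_off
print(sign_off())"
```

```text
t 20.75 uv [-0.1603  0.07  ] z 0.269 y·u [-0.007 -0.997] w 0.29514540534723166 F [ 0.3 -0.7 -0.3]
twist for y=-v -0.4
tray 658 u -0.31 -0.206 v -0.108 0.112 z 0.085
bar 100 [-0.414 -0.406 -0.394]
tray 193 u -0.254 -0.208 v 0.057 0.112 z 0.085
tray 758 u -0.312 -0.227 v -0.109 0.042 z 0.059
bar 113 [-0.416 -0.409 -0.394]
the job is handed in; nothing more can be done
None
```

I pulled the tray out to its stop and slid the pumpkin, turnip and aubergine into it; the canister, mortar, tea glass and bowl look unmoved in the last pictures, and I handed the job in at about 21 s of the 64 s (no verdict came back).

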